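# Find where the cabinet door binds

## Robot

A 6-joint arm with a two-finger parallel gripper is mounted at the origin on the work surface. World frame = base frame: x ahead of the robot, y to its left, z up, the work surface at z = 0. Lengths are in mm, angles in rad, forces in N, time in s.
With the tool pointing down it reaches from about 300 to 775 mm from the base axis. Payload 14.6 kg.
Tool frame: the origin (TCP) lies on the front face of the gripper's body, between the roots of the fingers; the fingertips stand 73 mm ahead of it and the grasp point (between the pads) lies 54 mm ahead of it; z points along the fingers, y is the direction in which the jaws open and shut (so a half turn about z gives the same grasp; the last joint's range is limited). The gripper opens to 85 mm and grips with 20 to 120 N. Pads are 22 mm wide; open, the fingers measure 114 mm over their backs; the gripper's body (76 mm by 85 mm) begins 54 mm behind the grasp point. The pads swing forward as they close: fully open they stand 13 mm farther back than shut.
Start: joints at [-1.183, 0.3, 1.521, -0, 1.321, -0.067], TCP at [241.598, -494.086, 303.881] pointing down, gripper open.
Joint ranges: [-3.03, 3.03], [-0.79, 2.21], [0.23, 2.52], [-1.04, 4.18], [0, 3.07], [-2.55, 2.55]. Speed limits (rad/s): [2.22, 2.22, 2.57, 3.14, 3.14, 3.14].

## Interface

Orientations are given as a unit quaternion [w, x, y, z].
In Python, from rig import arm gives the robot as it stands.
- The arm moves only by the tool jog_arm, never from a script. Its argument "series" is text: rows parted by semicolons, each of 7 numbers parted by spaces: the turn, a rotation vector about the tool's x, y, z in rad, then the shift along the tool's x, y, z in m, then the finger opening in m, from 0 to 0.0854. In form: ax ay az x y z grip; .... A call has 1 to 8 rows; each row is the pose to reach, as a shift and turn from the pose commanded when the call began, along the tool's axes at that moment; what a row does not reach only later rows make up. A row lasts 1/12 s, in which the tool goes at most 41.7 mm and 7.16 degrees, less where a joint would pass 70% of its speed; a pose out of reach is approached as far as the arm can. A call with a gripper value outside its range is refused whole. The fingers move at their own pace and stop on an object; "force" is the grip in N (left out, the last holds). Time passes only in rows, so rows that repeat a pose let the fingers close. It gives the time, the measured TCP pose, the force and the opening at its end, in the units of the state.
- arm.observe(): the state, without advancing time (a new reading comes with each control period).
- arm.grab_frame(name): name is "scene" or "top" or "wrist"; returns a dict with "image" (384x512x3 uint8, red, green, blue), "fx", "fy", "cx", "cy" (pixels), "R" (3x3) and "t" (3): a world point X has camera coordinates R X + t. Camera axes: x right, y down, z forward; pixel columns grow to the right and rows downward; lengths in mm; the calibration is good to about 2 mm. A picture is of the moment at which its call begins. There is no depth.
- arm.close_job(): hands the job in, once; it reports no verdict.
The state is a dict: "t": time; "joint_positions": joint angles; "qvel": joint speeds; "effort": joint torques, N m; "ee_pos": TCP position; "eef_rot": TCP orientation; "ft_force": force on the tool from outside, world axes, zero at the start; "ft_torque": the same for the moment, N m; "gripper_width": finger opening in mm.
Only numpy, scipy, OpenCV 4.12 (cv2) and the standard library are available. Lean on these libraries where they do the work, as an engineer would, in place of code of your own. Each camera call takes 0.05 s, during which the arm holds its last target. There are 200 camera calls.

## Task

The door of the small grey bench cabinet binds somewhere in its swing. First move the solder spool that stands in front of it into the empty steel tray and set it down upright. Then swing the door open by its handle, gently, until you feel it begin to bind, and let go so that it stays standing against that tight spot; do not force it on past there, and leave the other things on the bench where they are.

Things in the scene. Friction and masses are not known exactly. Their poses are not given: they have to be found in the camera images.
- cabinet: grey sheet-metal bench cabinet fixed to the bench, 180 deep (x) x 260 wide (y) x 200 high; origin at the centre of its underside, -x is its open front, which faces roughly to the robot. Its top is bare.
- door (a joint): swing of the cabinet's upright door, rad: 0 shut, grows as it opens towards the robot (its free edge moves clockwise seen from above), at most 1.95. Somewhere between 0.65 and 1.45 rad it meets an unseen tight spot: from there the resistance rises by about 9 N m per rad (each 10 mm at the handle adds 2.5 N of pull). More than 1.2 N m on top of the friction (6 N more pull) is forcing it.
- door_handle (a point): grip point on the handle, an upright steel bar of 12 diameter standing 42 in front of the door, 190 from the hinge along the panel; top at 196 above the bench, joined to the door only below 130. The point is on the bar's axis, 165 above the bench. Axes turn with the door: -x out of its front, +y to the hinge. Panel: 8 thick, 4 to 248 from the hinge, 10 to 190 above the bench.
- door_hinge (a point): point on the door's vertical hinge axis, at the cabinet's front left (+y) edge, 165 above the bench; axes those of the cabinet. Steady dry friction of about 0.45 N m (2.4 N of pull at the handle) keeps the door where it is left; let go on the tight spot, it springs back only until this friction holds it, still leaning on the spot.
- spool_center (a point): grey solder spool standing on end on the bench in front of the door, 54 diameter, 50 high; the point is its centre, z up its axis. 0.25 kg. Loose.
- tray_in (a point): centre of the inner floor of the empty shallow steel tray (fixed): 150 (x) x 190 (y) outside, walls 4 thick, 25 high; the floor lies 4 above the bench; on the left or right of the bench
- meter: black hand multimeter lying on the bench, 150 x 75 x 38, bystander; on the bench side opposite the tray
- flux: white bottle, 50 diameter, 130 high, bystander
- pot: small steel bowl, 70 diameter, 50 high, bystander
- can: aluminium can, 40 diameter, 60 high, bystander
- board: small green circuit board lying on the bench, 90 x 65 x 16, bystander
- tape: white ring of tape lying on the bench, 64 diameter, 20 high, bystander
- driver: screwdriver with a green handle lying on the bench, bystander
There are look-alikes about, which are no part of the job. Leave any green look-alike of the part that bears spool_center alone.

How it is judged:
By the outcome, as a careful person would: the job done as asked, in the order asked, and still so for the second after the job is handed in, with the robot touching nothing.
It also fails if it takes over 72 s, if anything falls off the work surface, if the arm or the gripper's body presses on something with over 40 N, if the wrist force passes 120 N, or if a joint passes its speed limit or range.

## Working session

There is one attempt and no reset: what is moved stays moved. The work goes in short steps, Python scripts to look and compute and a tool call to move; the robot and the scene stay as the last step left them, time stands still between calls to the robot, and variables do not carry over. Pictures are saved under pics/ and viewed, about 8 in all and at most 12, crops included, and the job is handed in when it is done.

Besides the shell and the picture viewer there is one more tool, called after "Call:" as name(argument=value, ...), one argument or row to a line, values as JSON. jog_arm: Moves the arm, as the interface text tells. Its arguments: {"type":"object","properties":{"series":{"type":"string"},"force":{"type":"number"}},"required":["series"]}

```bash
ls; mkdir -p pics; python3 - <<'E'
from rig import arm
import cv2,numpy as np
s=arm.observe();print(s)
for n in("scene","top"):
    f=arm.grab_frame(n);cv2.imwrite(f"pics/{n}0.png",cv2.resize(f["image"][:,:,::-1],None,fx=1.5,fy=1.5))
    np.savez(f"{n}0.npz",**f);print(n,f["fx"],f["cx"],f["cy"],np.array(f["R"]).round(3).tolist(),f["t"], (-np.array(f["R"]).T@f["t"]).round())
E
```

```text
pics
{'t': 0.0, 'joint_positions': array([-1.18263047e+00,  3.00498635e-01,  1.52159814e+00, -3.37280875e-06,
        1.32070254e+00, -6.66222000e-02]), 'qvel': array([ 6.18147807e-04, -7.16850275e-04, -7.97632919e-04, -2.84603183e-04,
       -9.02291953e-05, -1.53812365e-03]), 'effort': array([-1.62737433e-04, -5.43501091e+01, -3.61793268e+01, -1.05791044e-04,
        4.06356674e-03,  1.66586130e-05]), 'ee_pos': array([ 241.52740946, -493.95974405,  303.29894284]), 'eef_rot': array([-5.95288472e-04,  9.74256919e-01,  2.25439774e-01, -9.81938493e-05]), 'ft_force': array([ 0.22494537, -0.50528669, -0.37228607]), 'ft_torque': array([-0.01508273,  0.02959142, -0.04116317]), 'gripper_width': 85.27975065803716}
scene 488.35046882779307 258.877396351166 197.89039412781315 [[-0.4, 0.916, -0.015], [0.757, 0.321, -0.569], [-0.517, -0.24, -0.822]] [ 202.63887589 -341.86213357 1833.97296608] [1287.  364. 1316.]
top 486.0531699444372 251.05699519388492 188.2136466008604 [[-0.022, -1.0, 0.015], [-0.99, 0.02, -0.143], [0.142, -0.018, -0.99]] [   6.08523667  553.00117518 1837.88680324] [ 286.   28. 1898.]
```

View pics/top0.png

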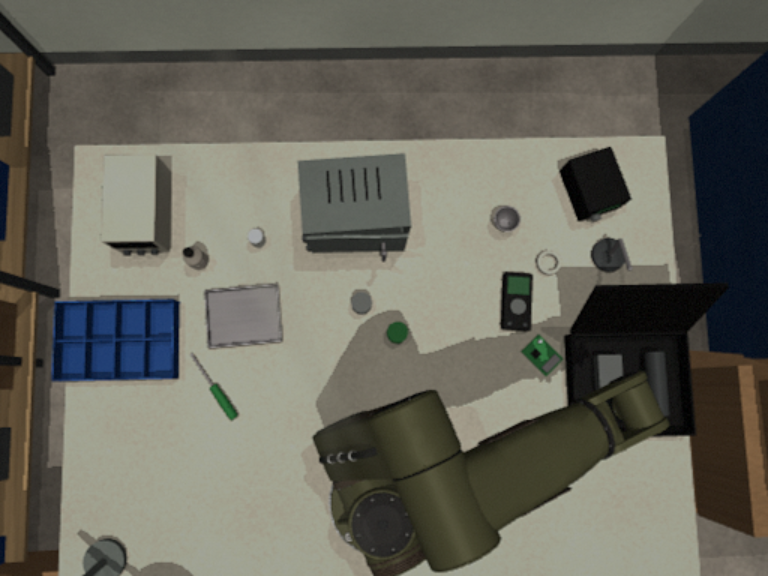

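View pics/scene0.png

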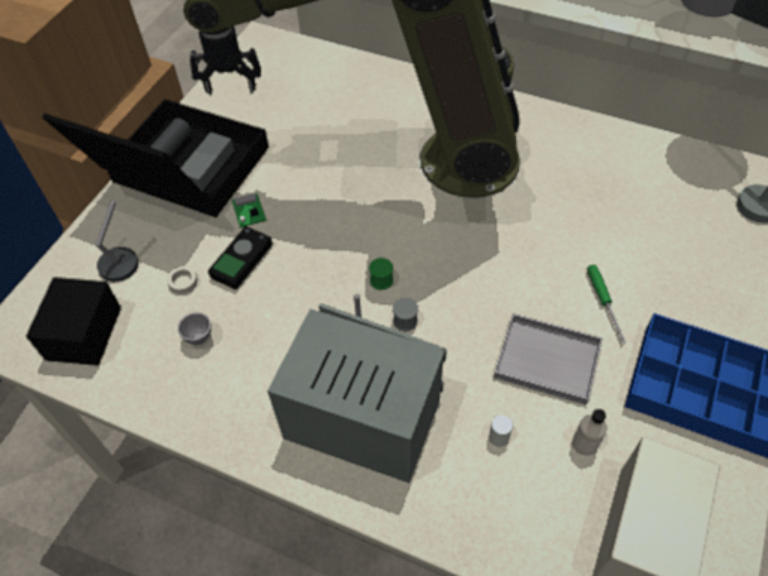

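Top view: the grey spool is at (361,301), the green look-alike at (397,332), the tray at (244,316), the handle at (384,255) and the cabinet's front edge runs about (303,240) to (408,235). I'll enlarge that region to measure from it.

```bash
cat > h.py <<'E'
import numpy as np,cv2
def ray(f,u,v,z):
    R=np.array(f["R"]);t=np.array(f["t"]);c=-R.T@t
    d=R.T@np.array([(u-f["cx"])/f["fx"],(v-f["cy"])/f["fy"],1]);return c+d*(z-c[2])/d[2]
def proj(f,X):
    p=np.array(f["R"])@np.array(X)+np.array(f["t"]);return f["fx"]*p[0]/p[2]+f["cx"],f["fy"]*p[1]/p[2]+f["cy"]
E
python3 - <<'E'
import numpy as np,cv2
from h import *
f=np.load("top0.npz");im=f["image"][:,:,::-1]
cv2.imwrite("pics/c1.png",cv2.resize(im[95:240,130:290],None,fx=4,fy=4,interpolation=cv2.INTER_CUBIC))
P=lambda u,v,z:ray(f,u/1.5,v/1.5,z).round().tolist()
print("spool",P(361,301,50),"handle",P(384,247,196),"tray",[P(*p,25) for p in((206,291),(279,285),(282,341),(209,347))],"cab",[P(*p,200) for p in((299,161),(405,154),(410,227),(303,236))])
E
```

```text
spool [504.0, 35.0, 50.0] handle [615.0, -22.0, 196.0] tray [[541.0, 435.0, 25.0], [553.0, 247.0, 25.0], [408.0, 240.0, 25.0], [397.0, 426.0, 25.0]] cab [[829.0, 177.0, 200.0], [842.0, -78.0, 200.0], [661.0, -85.0, 200.0], [644.0, 169.0, 200.0]]
```

View pics/c1.png

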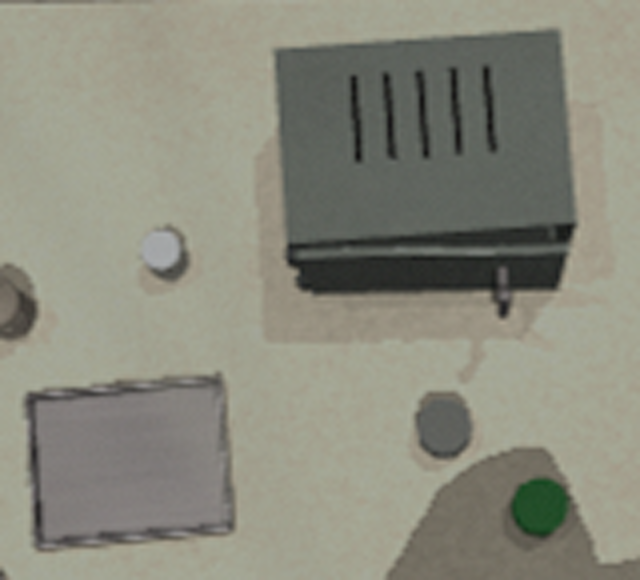

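```bash
python3 - <<'E'
import numpy as np,cv2
from h import *
f=np.load("top0.npz")
P=lambda u,v,z:ray(f,(u+1.5)/4-.5+130,(v+1.5)/4-.5+95,z)
c=[P(*p,200) for p in((276,49),(557,30),(575,222),(290,247))];print("cab",np.round(c).tolist())
print([np.linalg.norm(c[i]-c[i-1]).round() for i in range(4)])
yaw=np.arctan2(*(c[0]-c[3])[[1,0]]),np.arctan2(-(c[3]-c[2])[0],(c[3]-c[2])[1]),np.arctan2(-(c[0]-c[1])[0],(c[0]-c[1])[1]);print("yaw",yaw)
print("door",P(292,259,190),P(570,248,190));a=P(292,259,190)-P(570,248,190);print(np.arctan2(-a[0],a[1]),np.linalg.norm(a))
print("handle",P(503,270,196),"low",P(503,314,130))
t=[P(*p,25) for p in((28,394),(220,376),(233,529),(38,548))];print("tray",np.round(t).tolist(),np.mean(t,0),[np.linalg.norm(t[i]-t[i-1]).round() for i in range(4)])
print("spool", P(443,419,50))
for n in("top","scene"):
    g=np.load(n+"0.npz");im=g["image"].astype(int)
    u,v=map(int,proj(g,[500,37,40]));w=im[v-25:v+25,u-25:u+25]
    m=((w.max(2)<150)&(w.max(2)-w.min(2)<22)&(w[:,:,2]>w[:,:,0]-6)).astype(np.uint8)
    k,l,s,ce=cv2.connectedComponentsWithStats(m);print(n,u,v,[(r.tolist(),np.round(q+[u-25,v-25],1).tolist()) for r,q in zip(s[1:],ce[1:]) if r[4]>20],w[25,25])
    for r,q in zip(s[1:],ce[1:]):
        if r[4]>60: q=q+[u-25,v-25];print(ray(g,*q,25).round())
E
```

```text
cab [[829.0, 179.0, 200.0], [843.0, -75.0, 200.0], [665.0, -86.0, 200.0], [647.0, 168.0, 200.0]]
[np.float64(183.0), np.float64(255.0), np.float64(178.0), np.float64(255.0)]
yaw (np.float64(0.06093014037017757), np.float64(0.0702396239833555), np.float64(0.05247086093286338))
door [638.09207158 166.98570862 190.        ] [643.33791208 -81.91946467 190.        ]
0.021072539107375894 248.96044692306398
handle [623.23778781 -21.19936256 196.        ] low [594.99488864 -22.14339681 130.        ]
tray [[544.0, 437.0, 25.0], [558.0, 251.0, 25.0], [409.0, 239.0, 25.0], [395.0, 426.0, 25.0]] [476.35843166 338.12213327  25.        ] [np.float64(149.0), np.float64(186.0), np.float64(149.0), np.float64(187.0)]
spool [508.20779244  35.3958329   50.        ]
top 240 202 [([20, 18, 12, 14, 141], [240.5, 201.5])] [94 95 90]
[504.  36.  25.]
scene 270 206 [([0, 18, 46, 32, 708], [264.4, 218.2])] [107 112 109]
[540.  34.  25.]
```

Call:
jog_arm(
  series="0 0 0 0.235 -0.18 0.03 0.085;0 0 0 0.235 -0.18 0.03 0.085;0 0 0 0.235 -0.18 0.03 0.085;0 0 0 0.235 -0.18 0.03 0.085;0 0 0 0.235 -0.18 0.03 0.085;0 0 0 0.235 -0.18 0.03 0.085;0 0 0 0.235 -0.18 0.03 0.085;0 0 0 0.235 -0.18 0.03 0.085",
  force=40,
)

```text
t: 0.77
ee_pos: [375.0, -224.7, 273.2]
eef_rot: [-0.001, 0.974, 0.227, -0.0]
ft_force: [-0.7, -0.1, 0.3]
gripper_width: 85.0
```

Call:
jog_arm(
  series="0 0 0 0.234 -0.18 0.03 0.085;0 0 0 0.234 -0.18 0.03 0.085;0 0 0 0.234 -0.18 0.03 0.085;0 0 0 0.234 -0.18 0.03 0.085;0 0 0 0.234 -0.18 0.03 0.085;0 0 0 0.234 -0.18 0.03 0.085;0 0 0 0.234 -0.18 0.03 0.085;0 0 0 0.234 -0.18 0.03 0.085",
)

```text
t: 1.43
ee_pos: [506.1, 39.8, 242.9]
eef_rot: [-0.0, 0.974, 0.227, -0.0]
ft_force: [-0.3, 0.1, 0.5]
gripper_width: 85.1
```

```bash
python3 - <<'E'
from rig import arm
import cv2,numpy as np
from h import *
s=arm.observe();print(s["t"],s["ee_pos"],s["eef_rot"],s["joint_positions"])
f=arm.grab_frame("wrist");np.savez("w0.npz",**f);cv2.imwrite("pics/w0.png",f["image"][:,:,::-1])
print(-np.array(f["R"]).T@f["t"],proj(f,[505,36,50]),proj(f,[505,36,0]),proj(f,[602,-20,196]))
E
```

```text
1.4333 [506.05970798  39.84035788 242.87039071] [-4.84200932e-04  9.73835192e-01  2.27254666e-01 -3.16979591e-04] [6.12805436e-03 2.67184425e-01 1.71206572e+00 8.75874075e-04
 1.16317519e+00 1.11806143e+00]
[577.79958157  75.28669751 313.41595212] (np.float64(259.4255545332111), np.float64(188.27892205224285)) (np.float64(258.90613618762177), np.float64(173.82274612224214)) (np.float64(510.67527272770116), np.float64(146.5498233944543))
```

View pics/w0.png

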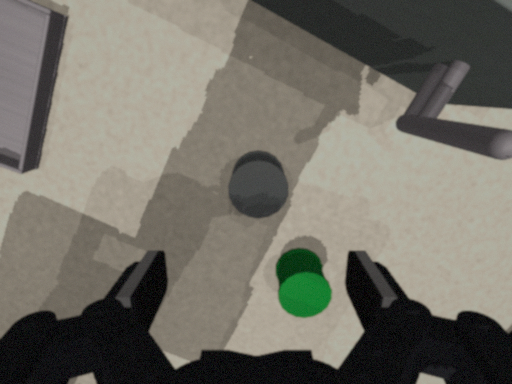

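The wrist view puts the spool top at (258,189), with (259,188) predicted. The green spool's top is at (305,294) and the handle's top is near (501,143).

```bash
python3 - <<'E'
import numpy as np
from h import *
f=np.load("w0.npz")
print(ray(f,258,189,50),"green",ray(f,305,294,50),"h",ray(f,501,143,196),"hlow",ray(f,406,123,100))
t=np.load("top0.npz");print("green top",ray(t,397/1.5,330/1.5,50))
g=np.array([.2273,.9738]);
for T in ((505,36,88),):
    d=np.array(T)-[506.06,39.84,242.87];x=np.array([.8967,.4426,0]);y=np.array([.4426,-.8967,0]);print(d@x,d@y,-d[2])
d=np.array([476,338,0])-[505,36,0];print("to tray",d@x,d@y)
E
```

```text
[503.84510746  36.83410351  50.        ] green [426.42242584 -53.50631416  50.        ] h [601.44687278 -15.83673787 196.        ] hlow [603.26535023 -24.32858122 100.        ]
green top [428.23553231 -54.57969796  50.        ]
-2.6500860000000035 2.974172000000002 154.87
to tray 107.6609 -283.6388
```

Call:
jog_arm(
  series="0 0 0 -0.003 0.003 0.04 0.085;0 0 0 -0.003 0.003 0.08 0.085;0 0 0 -0.003 0.003 0.115 0.085;0 0 0 -0.003 0.003 0.14 0.085;0 0 0 -0.003 0.003 0.155 0.085;0 0 0 -0.003 0.003 0.155 0.085;0 0 0 -0.003 0.003 0.155 0.04;0 0 0 -0.003 0.003 0.155 0.04",
  force=40,
)

```text
t: 2.15
ee_pos: [503.9, 30.8, 90.1]
eef_rot: [0.0, 0.974, 0.225, 0.001]
ft_force: [-4.0, 6.3, 4.0]
gripper_width: 63.2
```

Call:
jog_arm(
  series="0 0 0 0 0 0 0.04;0 0 0 0 0 0 0.04;0 0 0 0 0 0 0.04;0 0 0 0 0 0 0.04;0 0 0 0 0 0 0.04;0 0 0 0 0 0 0.04;0 0 0 0 0 -0.02 0.04;0 0 0 0 0 -0.06 0.04",
)

```text
t: 2.82
ee_pos: [501.8, 31.2, 147.2]
eef_rot: [-0.001, 0.974, 0.225, -0.003]
ft_force: [-0.3, 0.4, -2.6]
gripper_width: 51.4
```

Call:
jog_arm(
  series="0 0 0 0.012 -0.032 -0.02 0.04;0 0 0 0.025 -0.065 -0.02 0.04;0 0 0 0.04 -0.1 -0.02 0.04;0 0 0 0.055 -0.14 -0.02 0.04;0 0 0 0.07 -0.178 -0.02 0.04;0 0 0 0.085 -0.215 -0.02 0.04;0 0 0 0.098 -0.25 -0.02 0.04;0 0 0 0.11 -0.285 -0.02 0.04",
)

```text
t: 3.48
ee_pos: [476.6, 337.7, 170.1]
eef_rot: [-0.0, 0.974, 0.226, 0.001]
ft_force: [0.6, -0.1, -3.6]
gripper_width: 51.9
```

Call:
jog_arm(
  series="0 0 0 0 0 0 0.04;0 0 0 0 0 0 0.04;0 0 0 0 0 0 0.04;0 0 0 0 0 0.02 0.04;0 0 0 0 0 0.04 0.04;0 0 0 0 0 0.05 0.04;0 0 0 0 0 0.05 0.04;0 0 0 0 0 0.05 0.04",
)

```text
t: 4.15
ee_pos: [477.4, 335.1, 119.3]
eef_rot: [0.0, 0.974, 0.225, -0.0]
ft_force: [0.2, -0.3, -1.9]
gripper_width: 51.6
```

```bash
python3 - <<'E'
from rig import arm
import cv2,numpy as np
s=arm.observe();print(s["t"],s["ee_pos"],s["eef_rot"],s["ft_force"],s["gripper_width"])
f=arm.grab_frame("scene");g=arm.grab_frame("wrist")
a=f["image"][170:330,290:450,::-1]
cv2.imwrite("pics/t1.png",np.hstack([cv2.resize(a,(384,384)),cv2.resize(g["image"][:,:,::-1],(384,288)).repeat(1,0) if 0 else cv2.copyMakeBorder(cv2.resize(g["image"][:,:,::-1],(384,288)),0,96,0,0,0)]))
E
```

```text
4.15 [477.39434664 335.06194604 119.2963802 ] [ 5.97570833e-05  9.74362840e-01  2.24982313e-01 -1.06241227e-04] [ 0.15025916 -0.25143016 -1.91500737] 51.56247036580244
```

View pics/t1.png

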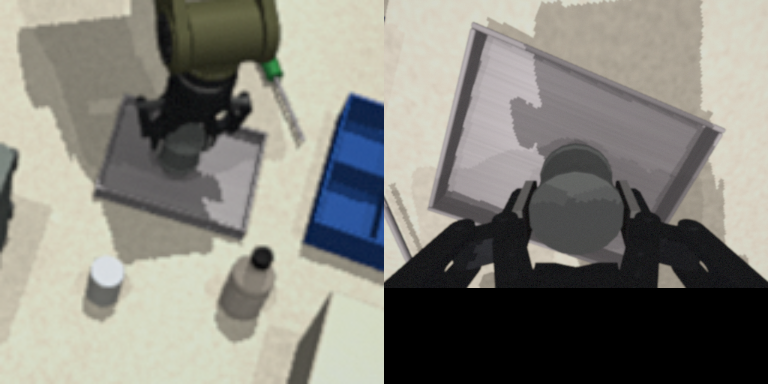

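The spool is held upright over the tray, with the tray floor clear. Next I lower it.

Call:
jog_arm(
  series="0 0 0 0 0 0.012 0.04;0 0 0 0 0 0.02 0.04;0 0 0 0 0 0.024 0.04;0 0 0 0 0 0.026 0.04;0 0 0 0 0 0.026 0.04;0 0 0 0 0 0.026 0.04",
)

```text
t: 4.75
ee_pos: [477.3, 335.8, 94.8]
eef_rot: [-0.0, 0.974, 0.226, 0.001]
ft_force: [-11.3, -8.5, 25.5]
gripper_width: 52.0
```

Call:
jog_arm(
  series="0 0 0 0 0 -0.002 0.04;0 0 0 0 0 -0.002 0.04;0 0 0 0 0 -0.002 0.04;0 0 0 0 0 -0.002 0.04",
)

```text
t: 5.08
ee_pos: [477.0, 335.7, 94.7]
eef_rot: [0.0, 0.974, 0.225, -0.0]
ft_force: [-1.8, -0.4, 3.9]
gripper_width: 51.6
```

Call:
jog_arm(
  series="0 0 0 0 0 0 0.06;0 0 0 0 0 0 0.07;0 0 0 0 0 0 0.08;0 0 0 0 0 0 0.08;0 0 0 0 0 0 0.08;0 0 0 0 0 0 0.08;0 0 0 0 0 -0.02 0.08;0 0 0 0 0 -0.06 0.08",
)

```text
t: 5.75
ee_pos: [475.6, 334.7, 151.4]
eef_rot: [0.001, 0.974, 0.225, -0.004]
ft_force: [0.7, 0.2, -0.4]
gripper_width: 79.9
```

Call:
jog_arm(
  series="0 0 0 0 0 -0.04 0.08;0 0 0 0 0 -0.08 0.08;0 0 0 0 0 -0.12 0.06;0 0 0 0 0 -0.14 0.04;0 0 0 0 0 -0.14 0.04;0 0 0 0 0 -0.14 0.04",
)

```text
t: 6.25
ee_pos: [477.1, 335.7, 295.8]
eef_rot: [-0.0, 0.974, 0.225, 0.001]
ft_force: [0.4, 0.0, -0.4]
gripper_width: 40.0
```

```bash
python3 - <<'E'
from rig import arm
import cv2,numpy as np
from h import *
s=arm.observe();print(s["t"],s["ee_pos"],s["eef_rot"],s["ft_force"],s["gripper_width"],s["joint_positions"])
g=arm.grab_frame("wrist")
print(proj(g,[477,338,54]))
cv2.imwrite("pics/t2.png",g["image"][:,:,::-1])
E
```

```text
6.25 [477.08793752 335.71552064 295.75327631] [-3.13547942e-04  9.74256198e-01  2.25441427e-01  9.61603063e-04] [ 0.3738373   0.03765255 -0.35102608] 40.03521086684559 [ 5.50413365e-01  3.79887002e-01  1.43351018e+00 -1.63032161e-05
  1.32617267e+00  1.66642118e+00]
(np.float64(253.8098392693829), np.float64(171.28210419565647))
```

View pics/t2.png

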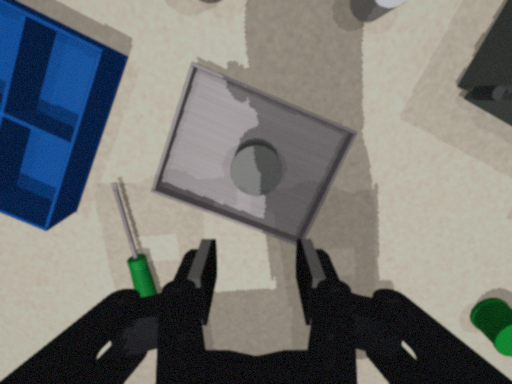

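The spool stands upright in the tray, with its top at (257,168). Next is the handle, turning the wrist on the way.

Call:
jog_arm(
  series="0 0 -0.11 -0.005 0.041 0 0.04;0 0 -0.22 -0.0095 0.082 0 0.04;0 0 -0.33 -0.014 0.123 0 0.04;0 0 -0.44 -0.019 0.164 0 0.04;0 0 -0.55 -0.024 0.205 0 0.04;0 0 -0.66 -0.0285 0.246 0 0.04;0 0 -0.77 -0.033 0.287 0 0.04;0 0 -0.88 -0.038 0.328 0 0.04",
)

```text
t: 6.97
ee_pos: [587.0, 22.3, 293.1]
eef_rot: [-0.001, 0.784, 0.621, -0.001]
ft_force: [1.0, 1.0, -0.0]
gripper_width: 40.1
```

Call:
jog_arm(
  series="0 0 -0.12 0 0 0 0.04;0 0 -0.24 0 0 0 0.04;0 0 -0.36 0 0 0 0.04;0 0 -0.48 0 0 0 0.04;0 0 -0.6 0 0 0 0.04;0 0 -0.72 0 0 0 0.04;0 0 -0.84 0 0 0 0.04;0 0 -0.96 0 0 0 0.04",
)

```text
t: 7.63
ee_pos: [586.7, 24.3, 292.9]
eef_rot: [-0.001, 0.408, 0.913, -0.001]
ft_force: [-0.2, 0.7, 0.4]
gripper_width: 40.1
```

Call:
jog_arm(
  series="0 0 -0.12 0 0 0 0.04;0 0 -0.24 0 0 0 0.04;0 0 -0.36 0 0 0 0.04;0 0 -0.48 0 0 0 0.04;0 0 -0.6 0 0 0 0.04;0 0 -0.72 0 0 0 0.04;0 0 -0.86 0 0 0 0.04;0 0 -0.86 0 0 0 0.04",
)

```text
t: 8.3
ee_pos: [586.7, 24.3, 293.1]
eef_rot: [-0.001, -0.01, 1.0, 0.0]
ft_force: [0.4, -0.1, 0.8]
gripper_width: 40.1
```

```bash
cat >> h.py <<'E'
from scipy.spatial.transform import Rotation as Ro
def Rt(s): w,x,y,z=s["eef_rot"];return Ro.from_quat([x,y,z,w]).as_matrix()
def brief(s):
    R=Rt(s);print("t",round(s["t"],2),"p",s["ee_pos"].round(1),"yaw",np.arctan2(R[1,0],R[0,0]).round(3),"F",s["ft_force"].round(2),"w",round(s["gripper_width"],1));return R
E
python3 - <<'E'
from rig import arm
from h import *
s=arm.observe();R=brief(s);print(s["joint_positions"])
g=arm.grab_frame("wrist");np.savez("w1.npz",**g)
print(proj(g,[602,-18,196]),R.T@(np.array([602,-18,219])-s["ee_pos"]))
cv2.imwrite("pics/h1.png",g["image"][:,:,::-1])
E
```

```text
t 8.3 p [586.7  24.3 293.1] yaw -3.122 F [ 0.36 -0.14  0.76] w 40.1
[-2.09519282e-02  3.92423511e-01  1.42258536e+00  4.57264929e-07
  1.32942332e+00 -1.61100786e+00]
(np.float64(185.38733004703028), np.float64(253.73444160650965)) [-14.68437444 -42.6087848   74.02038949]
```

View pics/h1.png

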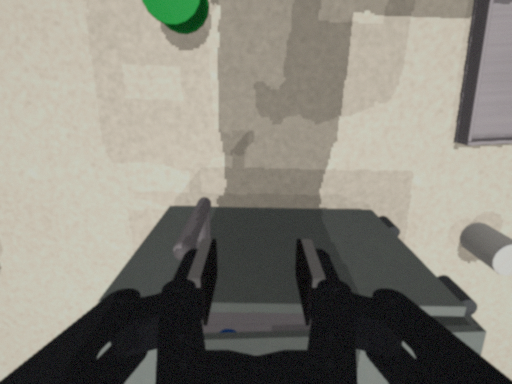

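The handle's cap is at about (185,247), close to the prediction of (185,254).

```bash
python3 - <<'E'
from rig import arm
from h import *
s=arm.observe();R=brief(s);g=np.load("w1.npz")
p=ray(g,185,247,196);print(p,R.T@(np.array([p[0],p[1],219])-s["ee_pos"]))
for u in((173,208,190),(378,212,190),(204,202,100)):print(ray(g,*u[:2],u[2]))
w=g["image"][190:290,150:250,::-1];cv2.imwrite("pics/h1c.png",cv2.resize(w,None,fx=5,fy=5,interpolation=cv2.INTER_CUBIC))
E
```

```text
t 8.35 p [586.8  24.3 293.3] yaw -3.128 F [-0.14  0.54  1.72] w 39.7
[597.47132341 -17.99838714 196.        ] [-10.33573526 -42.46516056  74.26347846]
[574.92668252 -25.26252643 190.        ]
[575.23958194  96.95263099 190.        ]
[603.41387816 -22.11792684 100.        ]
```

View pics/h1c.png

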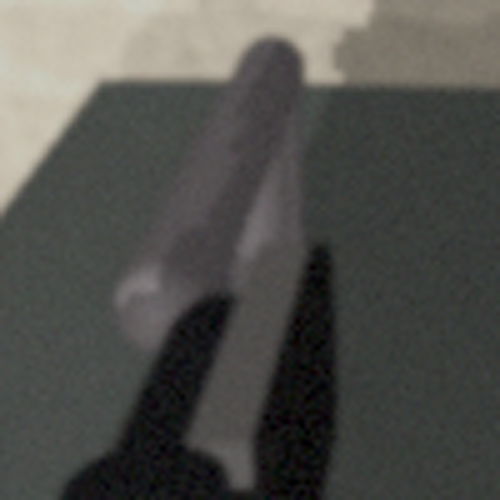

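Call:
jog_arm(
  series="0 0 0 -0.007 -0.024 0 0.04;0 0 0 -0.013 -0.045 0 0.04;0 0 0 -0.013 -0.045 0 0.04;0 0 0 -0.013 -0.045 0.02 0.04;0 0 0 -0.013 -0.045 0.04 0.04;0 0 0 -0.013 -0.045 0.06 0.04;0 0 0 -0.013 -0.045 0.074 0.04;0 0 0 -0.013 -0.045 0.074 0.04",
  force=25,
)

```text
t: 9.02
ee_pos: [599.4, -20.1, 217.0]
eef_rot: [-0.003, -0.005, 1.0, 0.0]
ft_force: [0.1, 0.2, 0.4]
gripper_width: 39.9
```

Call:
jog_arm(
  series="0 0 0 0 0 0 0.03;0 0 0 0 0 0 0.02;0 0 0 0 0 0 0.01;0 0 0 0 0 0 0.005;0 0 0 0 0 0 0.005;0 0 0 0 0 0 0.005;0 0 0 0 0 0 0.005;0 0 0 0 0 0 0.005",
)

```text
t: 9.68
ee_pos: [600.8, -21.0, 222.1]
eef_rot: [0.001, -0.006, 1.0, -0.0]
ft_force: [-2.1, -4.5, 3.9]
gripper_width: 11.0
```

```bash
python3 - <<'E'
from rig import arm
from h import *
brief(arm.observe())
g=arm.grab_frame("wrist");cv2.imwrite("pics/h2.png",g["image"][:,:,::-1])
E
```

```text
t 9.68 p [600.8 -21.  222.1] yaw -3.129 F [-2.12 -4.53  3.95] w 11.0
```

View pics/h2.png

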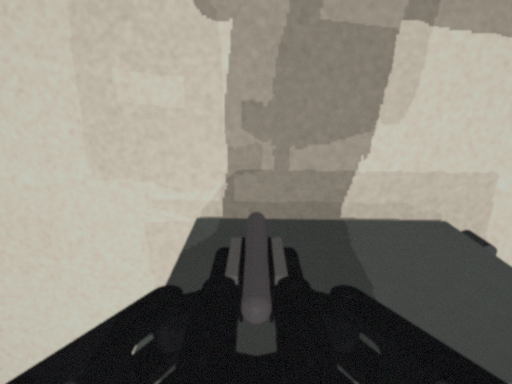

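The bar sits centred between the pads. Opening is a rotation about the hinge, which stays fixed in the tool frame, so I'll tabulate the steps.

```bash
cat >> h.py <<'E'
def table(ds,h=(-42,191)):
    h=np.array(h)
    for d in ds:
        c,s=np.cos(d),np.sin(d);v=h-np.array([[c,-s],[s,c]])@h;print(f"0 0 {d:.3f} {v[0]/1e3:.4f} {v[1]/1e3:.4f} 0 0.005;",end="")
    print()
E
python3 - <<'E'
from h import *
table(np.arange(1,9)*.05);table(np.arange(1,9)*.02);table(np.arange(1,9)*.01)
E
```

```text
0 0 0.050 0.0095 0.0023 0 0.005;0 0 0.100 0.0189 0.0051 0 0.005;0 0 0.150 0.0281 0.0084 0 0.005;0 0 0.200 0.0371 0.0122 0 0.005;0 0 0.250 0.0459 0.0163 0 0.005;0 0 0.300 0.0546 0.0209 0 0.005;0 0 0.350 0.0629 0.0260 0 0.005;0 0 0.400 0.0711 0.0314 0 0.005;
0 0 0.020 0.0038 0.0009 0 0.005;0 0 0.040 0.0076 0.0018 0 0.005;0 0 0.060 0.0114 0.0029 0 0.005;0 0 0.080 0.0151 0.0040 0 0.005;0 0 0.100 0.0189 0.0051 0 0.005;0 0 0.120 0.0226 0.0064 0 0.005;0 0 0.140 0.0262 0.0077 0 0.005;0 0 0.160 0.0299 0.0091 0 0.005;
0 0 0.010 0.0019 0.0004 0 0.005;0 0 0.020 0.0038 0.0009 0 0.005;0 0 0.030 0.0057 0.0013 0 0.005;0 0 0.040 0.0076 0.0018 0 0.005;0 0 0.050 0.0095 0.0023 0 0.005;0 0 0.060 0.0114 0.0029 0 0.005;0 0 0.070 0.0133 0.0034 0 0.005;0 0 0.080 0.0151 0.0040 0 0.005;
```

Call:
jog_arm(
  series="0 0 0.05 0.0095 0.0023 0 0.005;0 0 0.1 0.0189 0.0051 0 0.005;0 0 0.15 0.0281 0.0084 0 0.005;0 0 0.2 0.0371 0.0122 0 0.005;0 0 0.25 0.0459 0.0163 0 0.005;0 0 0.3 0.0546 0.0209 0 0.005;0 0 0.35 0.0629 0.026 0 0.005;0 0 0.4 0.0711 0.0314 0 0.005",
  force=30,
)

```text
t: 10.4
ee_pos: [529.7, 11.2, 222.1]
eef_rot: [0.002, 0.194, 0.981, 0.001]
ft_force: [13.4, 13.0, -2.6]
gripper_width: 10.9
```

Call:
jog_arm(
  series="0 0 0.02 0.0038 0.0009 0 0.005;0 0 0.04 0.0076 0.0018 0 0.005;0 0 0.06 0.0114 0.0029 0 0.005;0 0 0.08 0.0151 0.004 0 0.005;0 0 0.08 0.0151 0.004 0 0.005;0 0 0.08 0.0151 0.004 0 0.005",
)

```text
t: 10.9
ee_pos: [517.5, 21.0, 222.1]
eef_rot: [0.002, 0.231, 0.973, 0.002]
ft_force: [9.1, 13.4, -0.8]
gripper_width: 11.3
```

```bash
cat >> h.py <<'E'
def st(s):
    R=brief(s);print("F tool",(R.T@s["ft_force"]).round(2),"hdist",np.hypot(*(s["ee_pos"][:2]-[641,171])).round(1),"Mz",s["ft_torque"].round(2), "delta",np.arctan2(*(np.array([641,171])-s["ee_pos"][:2])[[0,1]]).round(3))
E
python3 - <<'E'
from rig import arm
from h import *
st(arm.observe())
E
```

```text
t 10.9 p [517.5  21.  222.1] yaw 2.675 F [ 9.1  13.41 -0.77] w 11.3
F tool [-2.09 16.07  0.85] hdist 194.3 Mz [ 1.92 -1.28 -0.06] delta 0.689
```

Call:
jog_arm(
  series="0 0 0 -0.0005 0.003 0 0.005;0 0 0 -0.0005 0.003 0 0.005;0 0 0 -0.0005 0.003 0 0.005",
)

```text
t: 11.15
ee_pos: [518.1, 21.3, 222.0]
eef_rot: [-0.0, 0.232, 0.973, -0.001]
ft_force: [-10.6, -8.8, 10.3]
gripper_width: 11.3
```

```bash
python3 - <<'E'
from rig import arm
from h import *
st(arm.observe())
E
```

```text
t 11.15 p [518.1  21.3 222. ] yaw 2.674 F [-10.56  -8.85  10.34] w 11.3
F tool [  5.44 -12.67 -10.32] hdist 193.7 Mz [-1.27  1.48 -0.06] delta 0.687
```

```bash
sed -i 's/\[641,171\]/[645,169]/g' h.py; cat >> h.py <<'E'
def ft(s):
    R=brief(s);h=np.array([645,169])-s["ee_pos"][:2];r=np.linalg.norm(h);h/=r;t=np.array([-h[1],h[0]]) # t: opening dir
    F=s["ft_force"][:2];print("theta~%.3f r %.1f  Fopen %.2f Fradial %.2f"%(np.arctan2(h[0],h[1])-.238+.06,r,F@t,F@h))
E
python3 - <<'E'
from rig import arm
from h import *
ft(arm.observe());table(np.arange(1,9)*.01,(-46,190))
E
```

```text
t 11.15 p [518.1  21.3 222. ] yaw 2.674 F [-10.56  -8.85  10.34] w 11.3
theta~0.532 r 194.8  Fopen 2.25 Fradial -13.59
0 0 0.010 0.0019 0.0005 0 0.005;0 0 0.020 0.0038 0.0010 0 0.005;0 0 0.030 0.0057 0.0015 0 0.005;0 0 0.040 0.0076 0.0020 0 0.005;0 0 0.050 0.0094 0.0025 0 0.005;0 0 0.060 0.0113 0.0031 0 0.005;0 0 0.070 0.0132 0.0037 0 0.005;0 0 0.080 0.0150 0.0043 0 0.005;
```

Call:
jog_arm(
  series="0 0 0.01 0.0022 -0.0009 0 0.005;0 0 0.02 0.0041 -0.0004 0 0.005;0 0 0.03 0.006 0.0002 0 0.005;0 0 0.04 0.0079 0.0007 0 0.005;0 0 0.05 0.0098 0.0013 0 0.005;0 0 0.06 0.0117 0.0018 0 0.005;0 0 0.07 0.0136 0.0024 0 0.005;0 0 0.08 0.0155 0.003 0 0.005",
)

```text
t: 11.82
ee_pos: [506.4, 31.7, 222.0]
eef_rot: [0.001, 0.271, 0.963, 0.0]
ft_force: [4.2, -0.3, 5.5]
gripper_width: 11.3
```

```bash
python3 - <<'E'
from rig import arm
from h import *
ft(arm.observe())
E
```

```text
t 11.82 p [506.4  31.7 222. ] yaw 2.594 F [ 4.17 -0.33  5.45] w 11.3
theta~0.612 r 195.1  Fopen -3.17 Fradial 2.74
```

Call:
jog_arm(
  series="0 0 0.01 0.0019 0.0005 0 0.005;0 0 0.02 0.0038 0.001 0 0.005;0 0 0.03 0.0057 0.0015 0 0.005;0 0 0.04 0.0076 0.002 0 0.005;0 0 0.05 0.0094 0.0025 0 0.005;0 0 0.06 0.0113 0.0031 0 0.005",
)

```text
t: 12.32
ee_pos: [498.4, 40.3, 222.0]
eef_rot: [0.001, 0.299, 0.954, 0.001]
ft_force: [4.3, 0.7, 6.2]
gripper_width: 11.2
```

```bash
python3 -c "
from rig import arm
from h import *
ft(arm.observe())"
```

```text
t 12.32 p [498.4  40.3 222. ] yaw 2.534 F [4.29 0.7  6.17] w 11.2
theta~0.672 r 195.1  Fopen -2.31 Fradial 3.69
```

Call:
jog_arm(
  series="0 0 0.01 0.0019 0.0006 0 0.005;0 0 0.02 0.0038 0.0011 0 0.005;0 0 0.03 0.0057 0.0016 0 0.005;0 0 0.04 0.0076 0.0021 0 0.005;0 0 0.05 0.0094 0.0026 0 0.005;0 0 0.06 0.0113 0.0032 0 0.005",
)

```text
t: 12.82
ee_pos: [491.0, 49.3, 222.0]
eef_rot: [0.001, 0.328, 0.945, 0.001]
ft_force: [3.9, -0.0, 6.7]
gripper_width: 11.5
```

```bash
python3 -c "
from rig import arm
from h import *
ft(arm.observe())"
```

```text
t 12.82 p [491.   49.3 222. ] yaw 2.474 F [ 3.9  -0.    6.75] w 11.5
theta~0.732 r 195.1  Fopen -2.40 Fradial 3.08
```

Call:
jog_arm(
  series="0 0 0.01 0.0019 0.0006 0 0.005;0 0 0.02 0.0038 0.0011 0 0.005;0 0 0.03 0.0057 0.0016 0 0.005;0 0 0.04 0.0076 0.0021 0 0.005;0 0 0.05 0.0094 0.0026 0 0.005;0 0 0.06 0.0113 0.0032 0 0.005",
)

```text
t: 13.32
ee_pos: [484.0, 58.8, 222.0]
eef_rot: [0.001, 0.356, 0.935, 0.001]
ft_force: [3.2, -1.6, 5.8]
gripper_width: 11.1
```

```bash
python3 -c "
from rig import arm
from h import *
ft(arm.observe())"
```

```text
t 13.32 p [484.   58.8 222. ] yaw 2.414 F [ 3.21 -1.62  5.8 ] w 11.1
theta~0.792 r 195.1  Fopen -3.15 Fradial 1.74
```

Call:
jog_arm(
  series="0 0 0.01 0.0019 0.0005 0 0.005;0 0 0.02 0.0038 0.001 0 0.005;0 0 0.03 0.0057 0.0015 0 0.005;0 0 0.03 0.0057 0.0015 0 0.005",
)

```text
t: 13.65
ee_pos: [480.7, 63.9, 222.0]
eef_rot: [0.001, 0.37, 0.929, 0.001]
ft_force: [2.8, 1.6, 6.8]
gripper_width: 11.2
```

```bash
python3 -c "
from rig import arm
from h import *
ft(arm.observe())"
```

```text
t 13.65 p [480.7  63.9 222. ] yaw 2.384 F [2.75 1.61 6.84] w 11.2
theta~0.824 r 195.1  Fopen -0.13 Fradial 3.19
```

Call:
jog_arm(
  series="0 0 0.01 0.0019 0.0006 0 0.005;0 0 0.02 0.0038 0.0011 0 0.005;0 0 0.03 0.0057 0.0016 0 0.005;0 0 0.04 0.0076 0.0021 0 0.005;0 0 0.05 0.0094 0.0026 0 0.005",
)

```text
t: 14.07
ee_pos: [475.8, 72.1, 222.0]
eef_rot: [0.001, 0.393, 0.92, 0.001]
ft_force: [4.0, 0.0, 5.4]
gripper_width: 10.9
```

```bash
python3 -c "
from rig import arm
from h import *
ft(arm.observe())"
```

```text
t 14.07 p [475.8  72.1 222. ] yaw 2.334 F [3.95 0.03 5.43] w 10.9
theta~0.873 r 195.0  Fopen -1.94 Fradial 3.44
```

Call:
jog_arm(
  series="0 0 0.01 0.0019 0.0006 0 0.005;0 0 0.02 0.0038 0.0011 0 0.005;0 0 0.03 0.0057 0.0016 0 0.005;0 0 0.04 0.0076 0.0021 0 0.005;0 0 0.05 0.0094 0.0026 0 0.005;0 0 0.06 0.0113 0.0032 0 0.005",
)

```text
t: 14.57
ee_pos: [470.2, 82.4, 222.0]
eef_rot: [0.001, 0.42, 0.907, 0.001]
ft_force: [3.0, -1.0, 6.8]
gripper_width: 11.1
```

```bash
python3 -c "
from rig import arm
from h import *
ft(arm.observe())"
```

```text
t 14.57 p [470.2  82.4 222. ] yaw 2.274 F [ 2.98 -0.98  6.83] w 11.1
theta~0.933 r 195.0  Fopen -2.20 Fradial 2.24
```

Call:
jog_arm(
  series="0 0 0.01 0.0019 0.0006 0 0.005;0 0 0.02 0.0038 0.0011 0 0.005;0 0 0.03 0.0057 0.0016 0 0.005;0 0 0.04 0.0076 0.0021 0 0.005;0 0 0.05 0.0094 0.0026 0 0.005;0 0 0.06 0.0113 0.0032 0 0.005",
)

```text
t: 15.07
ee_pos: [465.4, 93.1, 222.0]
eef_rot: [0.001, 0.447, 0.894, 0.001]
ft_force: [3.1, -2.4, 7.1]
gripper_width: 11.4
```

```bash
python3 -c "
from rig import arm
from h import *
ft(arm.observe())"
```

```text
t 15.07 p [465.4  93.1 222. ] yaw 2.214 F [ 3.05 -2.35  7.1 ] w 11.4
theta~0.993 r 195.0  Fopen -3.35 Fradial 1.89
```

Call:
jog_arm(
  series="0 0 0.01 0.0019 0.0006 0 0.005;0 0 0.02 0.0038 0.0011 0 0.005;0 0 0.03 0.0057 0.0016 0 0.005;0 0 0.04 0.0076 0.0021 0 0.005",
)

```text
t: 15.4
ee_pos: [462.4, 100.4, 222.0]
eef_rot: [0.001, 0.465, 0.885, 0.001]
ft_force: [4.1, -1.5, 6.5]
gripper_width: 10.8
```

```bash
python3 -c "
from rig import arm
from h import *
ft(arm.observe())"
```

```text
t 15.4 p [462.4 100.4 222. ] yaw 2.174 F [ 4.11 -1.54  6.52] w 10.8
theta~1.033 r 195.0  Fopen -2.88 Fradial 3.30
```

Call:
jog_arm(
  series="0 0 0.01 0.0019 0.0006 0 0.005;0 0 0.02 0.0038 0.0011 0 0.005;0 0 0.03 0.0057 0.0016 0 0.005;0 0 0.04 0.0076 0.0021 0 0.005;0 0 0.05 0.0094 0.0026 0 0.005",
)

```text
t: 15.82
ee_pos: [459.3, 109.6, 222.0]
eef_rot: [0.001, 0.487, 0.873, 0.001]
ft_force: [4.0, -2.1, 6.3]
gripper_width: 10.9
```

```bash
python3 -c "
from rig import arm
from h import *
ft(arm.observe())"
```

```text
t 15.82 p [459.3 109.6 222. ] yaw 2.124 F [ 4.   -2.13  6.35] w 10.9
theta~1.083 r 195.0  Fopen -3.25 Fradial 3.16
```

Call:
jog_arm(
  series="0 0 0.01 0.0019 0.0006 0 0.005;0 0 0.02 0.0038 0.0011 0 0.005;0 0 0.03 0.0057 0.0016 0 0.005;0 0 0.04 0.0076 0.0021 0 0.005;0 0 0.05 0.0094 0.0026 0 0.005",
)

```text
t: 16.23
ee_pos: [456.5, 119.0, 222.0]
eef_rot: [0.001, 0.509, 0.861, 0.001]
ft_force: [4.0, -1.4, 6.4]
gripper_width: 11.2
```

```bash
python3 -c "
from rig import arm
from h import *
ft(arm.observe())"
```

```text
t 16.23 p [456.5 119.  222. ] yaw 2.074 F [ 3.97 -1.45  6.44] w 11.2
theta~1.133 r 195.0  Fopen -2.42 Fradial 3.47
```

Call:
jog_arm(
  series="0 0 0.01 0.0019 0.0006 0 0.005;0 0 0.02 0.0038 0.0011 0 0.005;0 0 0.03 0.0057 0.0016 0 0.005;0 0 0.04 0.0076 0.0021 0 0.005;0 0 0.05 0.0094 0.0026 0 0.005",
)

```text
t: 16.65
ee_pos: [454.3, 128.5, 222.0]
eef_rot: [0.001, 0.53, 0.848, 0.001]
ft_force: [3.8, -1.6, 7.8]
gripper_width: 11.3
```

```bash
python3 -c "
from rig import arm
from h import *
ft(arm.observe())"
```

```text
t 16.65 p [454.3 128.5 222. ] yaw 2.024 F [ 3.83 -1.6   7.79] w 11.3
theta~1.183 r 195.0  Fopen -2.36 Fradial 3.41
```

Call:
jog_arm(
  series="0 0 0.01 0.0019 0.0006 0 0.005;0 0 0.02 0.0038 0.0011 0 0.005;0 0 0.03 0.0057 0.0016 0 0.005;0 0 0.04 0.0076 0.0021 0 0.005;0 0 0.05 0.0094 0.0026 0 0.005",
)

```text
t: 17.07
ee_pos: [452.5, 138.0, 222.0]
eef_rot: [0.001, 0.551, 0.834, 0.001]
ft_force: [3.5, -1.9, 7.0]
gripper_width: 11.3
```

```bash
python3 -c "
from rig import arm
from h import *
ft(arm.observe())"
```

```text
t 17.07 p [452.5 138.  222. ] yaw 1.974 F [ 3.48 -1.85  7.02] w 11.3
theta~1.233 r 195.0  Fopen -2.38 Fradial 3.14
```

Call:
jog_arm(
  series="0 0 0.01 0.0019 0.0006 0 0.005;0 0 0.02 0.0038 0.0011 0 0.005;0 0 0.03 0.0057 0.0016 0 0.005;0 0 0.04 0.0076 0.0021 0 0.005;0 0 0.05 0.0094 0.0026 0 0.005",
)

```text
t: 17.48
ee_pos: [451.2, 147.7, 222.0]
eef_rot: [0.001, 0.572, 0.82, 0.001]
ft_force: [3.4, -2.6, 7.1]
gripper_width: 11.3
```

```bash
python3 -c "
from rig import arm
from h import *
ft(arm.observe())"
```

```text
t 17.48 p [451.2 147.7 222. ] yaw 1.924 F [ 3.36 -2.62  7.14] w 11.3
theta~1.284 r 195.0  Fopen -2.97 Fradial 3.05
```

Call:
jog_arm(
  series="0 0 0.01 0.0019 0.0006 0 0.005;0 0 0.02 0.0038 0.0011 0 0.005;0 0 0.03 0.0057 0.0016 0 0.005;0 0 0.04 0.0076 0.0021 0 0.005",
)

```text
t: 17.82
ee_pos: [450.5, 155.6, 222.0]
eef_rot: [0.001, 0.588, 0.809, 0.001]
ft_force: [4.1, -1.9, 7.3]
gripper_width: 11.1
```

```bash
python3 -c "
from rig import arm
from h import *
ft(arm.observe())"
```

```text
t 17.82 p [450.5 155.6 222. ] yaw 1.884 F [ 4.08 -1.93  7.26] w 11.1
theta~1.324 r 195.0  Fopen -2.21 Fradial 3.93
```

Call:
jog_arm(
  series="0 0 0.01 0.0019 0.0006 0 0.005;0 0 0.02 0.0038 0.0011 0 0.005;0 0 0.03 0.0057 0.0016 0 0.005;0 0 0.04 0.0076 0.0021 0 0.005",
)

```text
t: 18.15
ee_pos: [450.1, 163.4, 222.0]
eef_rot: [0.001, 0.604, 0.797, 0.001]
ft_force: [3.4, -2.5, 7.5]
gripper_width: 11.0
```

```bash
python3 -c "
from rig import arm
from h import *
ft(arm.observe())"
```

```text
t 18.15 p [450.1 163.4 222. ] yaw 1.844 F [ 3.38 -2.45  7.54] w 11.0
theta~1.364 r 195.0  Fopen -2.55 Fradial 3.31
```

Call:
jog_arm(
  series="0 0 0.01 0.0019 0.0006 0 0.005;0 0 0.02 0.0038 0.0011 0 0.005;0 0 0.03 0.0057 0.0016 0 0.005;0 0 0.04 0.0076 0.0021 0 0.005",
)

```text
t: 18.48
ee_pos: [450.1, 171.3, 222.0]
eef_rot: [0.001, 0.62, 0.784, 0.001]
ft_force: [3.5, -2.6, 8.1]
gripper_width: 11.1
```

```bash
python3 -c "
from rig import arm
from h import *
ft(arm.observe())"
```

```text
t 18.48 p [450.1 171.3 222. ] yaw 1.804 F [ 3.52 -2.63  8.1 ] w 11.1
theta~1.405 r 195.0  Fopen -2.59 Fradial 3.55
```

Call:
jog_arm(
  series="0 0 0.01 0.0019 0.0006 0 0.005;0 0 0.02 0.0038 0.0011 0 0.005;0 0 0.03 0.0057 0.0016 0 0.005;0 0 0.04 0.0076 0.0021 0 0.005",
)

```text
t: 18.82
ee_pos: [450.3, 179.2, 222.0]
eef_rot: [0.001, 0.636, 0.772, 0.001]
ft_force: [2.4, -3.5, 8.6]
gripper_width: 11.0
```

```bash
python3 -c "
from rig import arm
from h import *
ft(arm.observe())"
```

```text
t 18.82 p [450.3 179.2 222. ] yaw 1.764 F [ 2.38 -3.46  8.57] w 11.0
theta~1.445 r 194.9  Fopen -3.33 Fradial 2.55
```

Call:
jog_arm(
  series="0 0 0.01 0.0019 0.0006 0 0.005;0 0 0.02 0.0038 0.0011 0 0.005;0 0 0.03 0.0057 0.0016 0 0.005",
)

```text
t: 19.07
ee_pos: [450.7, 185.0, 222.0]
eef_rot: [0.001, 0.647, 0.762, 0.001]
ft_force: [1.2, -5.5, 8.7]
gripper_width: 11.3
```

```bash
python3 -c "
from rig import arm
from h import *
ft(arm.observe())"
```

```text
t 19.07 p [450.7 185.  222. ] yaw 1.734 F [ 1.16 -5.49  8.67] w 11.3
theta~1.475 r 194.9  Fopen -5.38 Fradial 1.61
```

Resistance is clearly rising. One more small step will confirm it.

Call:
jog_arm(
  series="0 0 0.01 0.0019 0.0006 0 0.005;0 0 0.015 0.0029 0.0008 0 0.005",
)

```text
t: 19.23
ee_pos: [451.0, 188.0, 222.0]
eef_rot: [0.001, 0.653, 0.757, 0.001]
ft_force: [1.9, -5.4, 9.2]
gripper_width: 11.3
```

```bash
python3 -c "
from rig import arm
from h import *
ft(arm.observe())"
```

```text
t 19.23 p [451. 188. 222.] yaw 1.719 F [ 1.85 -5.4   9.23] w 11.3
theta~1.490 r 194.9  Fopen -5.19 Fradial 2.37
```

Call:
jog_arm(
  series="0 0 0 0 0 0 0.015;0 0 0 0 0 0 0.025;0 0 0 0 0 0 0.04;0 0 0 0 0 0 0.04;0 0 0 0 0 0 0.04",
)

```text
t: 19.65
ee_pos: [450.5, 187.9, 220.8]
eef_rot: [-0.0, 0.653, 0.758, -0.0]
ft_force: [-0.3, 0.6, -0.3]
gripper_width: 40.5
```

Call:
jog_arm(
  series="0 0 0 0 0 -0.01 0.04;0 0 0 0 0 -0.03 0.04;0 0 0 0 0 -0.06 0.04;0 0 0 0 0 -0.095 0.04;0 0 0 0 0 -0.12 0.04;0 0 0 0 0 -0.12 0.04;0 0 0 0 0 -0.12 0.04",
)

```text
t: 20.23
ee_pos: [450.7, 187.9, 342.5]
eef_rot: [0.001, 0.653, 0.758, 0.001]
ft_force: [-0.3, 0.8, -1.2]
gripper_width: 39.8
```

```bash
python3 - <<'E'
from rig import arm
from h import *
ft(arm.observe())
a=arm.grab_frame("top");b=arm.grab_frame("scene")
g=arm.grab_frame("wrist");np.savez("w2.npz",**g)
print(proj(g,[451,188,196]))
i=cv2.resize(a["image"],(400,300));j=cv2.resize(b["image"],(400,300))
cv2.imwrite("pics/e1.png",np.vstack([np.hstack([i,j]),np.hstack([cv2.resize(g["image"],(400,300)),cv2.resize(a["image"][150:270,160:320],(400,300))])])[:,:,::-1])
E
```

```text
t 20.23 p [450.7 187.9 342.5] yaw 1.72 F [-0.34  0.76 -1.17] w 39.8
theta~1.490 r 195.2  Fopen 0.72 Fradial -0.41
(np.float64(256.56587326286973), np.float64(203.9660809398158))
```

View pics/e1.png

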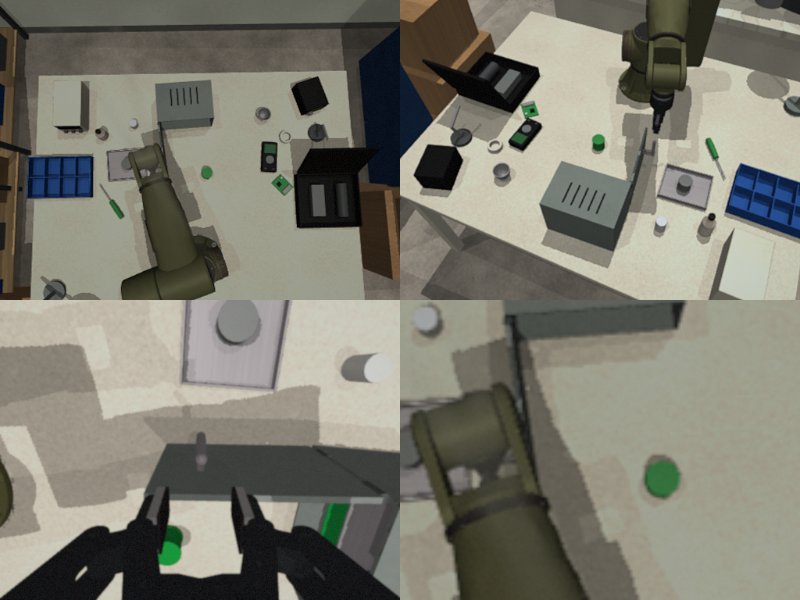

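The wrist view shows the handle at its predicted place, (257,204) in the native image. The door is standing open, the spool is upright in the tray and the gripper is clear.

```bash
python3 -c "
from rig import arm
print(arm.close_job())"
```

```text
the job is handed in; nothing more can be done
None
```

The job is handed in at about 20 s of robot time. The solder spool stands upright in the steel tray, and the door is left open against its tight spot.

- **Spool:** I moved the grey spool first and set it down near the middle of the tray. It briefly pressed on the tray floor at about 25 N before I eased off and let go. The closing pictures show it upright.
- **Door:** I swung it slowly by the handle in small steps. The pull stayed mostly between 2 and 3.4 N (plain friction) until about 1.44 rad. It then rose to 5.2–5.4 N by about 1.475–1.49 rad, roughly 2.8 N over friction and under the 6 N limit. I stopped there and let go.
- **Last checks:** The wrist picture after letting go shows the handle within a few millimetres of where I released it. The gripper was open and well above everything, with almost no force on it. The green spool and the other bench items look unmoved by eye, but I did not re-measure them.

**Less certain:**
- My door angle is good to about 0.03 rad, because my first hinge estimate was about 4 mm off. The tight spot came out at about 1.44 rad, at the top of the stated range.
- The hinge error caused up to about 19 N of sideways load at the handle early in the swing; I corrected it.
- Single force readings scattered by up to about 1 N. One taken while the arm was held still read near zero, so I relied on readings taken while moving.

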